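Close the ingredient tubs with their own lids

TASK

The three ingredient tubs are washed and dry: close each one with the flat lid of its own colour and size, set down so that it lies flat and fully seated on the rim, not dropped on. Leave the tubs standing where they are; the lid left over, the tape roll, the scoop and the bin stay where they lie.

Things in the scene. Friction and masses are not known exactly. Their poses are not given: they have to be found in the camera images.
- lid_red_large: Large red flat round lid, lying right side up. Disc 120 mm across, 5 mm thick; under it a centred plug 6 mm deep (84 mm across at the disc, 76 at its foot) on which it rests; on top a centred round black knob, 28 mm across, 28 high, to hold it by. Origin: centre of the plug's foot; z up (disc 6 to 11 mm, knob 11 to 39 mm). About 85 g. For the large red tub.
- lid_blue_large: Large blue flat round lid, lying right side up. Disc 120 mm across, 5 mm thick; under it a centred plug 6 mm deep (84 mm across at the disc, 76 at its foot) on which it rests; on top a centred round black knob, 28 mm across, 28 high, to hold it by. Origin: centre of the plug's foot; z up (disc 6 to 11 mm, knob 11 to 39 mm). About 85 g. For the large blue tub.
- lid_blue_small: Small blue flat round lid, lying right side up. Disc 88 mm across, 5 mm thick; under it a centred plug 6 mm deep (52 mm across at the disc, 44 at its foot) on which it rests; on top a centred round black knob, 24 mm across, 28 high, to hold it by. Origin: centre of the plug's foot; z up (disc 6 to 11 mm, knob 11 to 39 mm). About 50 g. For the small blue tub.
- lid_red_small: Small red flat round lid, lying right side up. Disc 88 mm across, 5 mm thick; under it a centred plug 6 mm deep (52 mm across at the disc, 44 at its foot) on which it rests; on top a centred round black knob, 24 mm across, 28 high, to hold it by. Origin: centre of the plug's foot; z up (disc 6 to 11 mm, knob 11 to 39 mm). About 50 g. Left over: it has no tub here.
- tub_red_large: Large red open round plastic tub, empty, upright, loose, about 260 g. Outside 108 mm across, mouth 100 mm, rim 90 mm above its underside. Origin: centre of the underside; z up. Its lid is seated when the disc lies on the rim all round, plug inside the mouth: the lid's origin is then 84 mm above the tub's.
- tub_blue_large: Large blue open round plastic tub, empty, upright, loose, about 260 g. Outside 108 mm across, mouth 100 mm, rim 90 mm above its underside. Origin: centre of the underside; z up. Its lid is seated when the disc lies on the rim all round, plug inside the mouth: the lid's origin is then 84 mm above the tub's.
- tub_blue_small: Small blue open round plastic tub, empty, upright, loose, about 160 g. Outside 76 mm across, mouth 68 mm, rim 80 mm above its underside. Origin: centre of the underside; z up. Its lid is seated when the disc lies on the rim all round, plug inside the mouth: the lid's origin is then 74 mm above the tub's.
- tape_roll: Yellow tape roll lying flat, 100 mm outside, 76 mm hole, 48 mm high; bystander. Tubs, lids and this roll stand in any order in two rows, centres at least 130 mm apart. Origin: centre of its underside.
- scoop: Stainless spoon-shaped scoop, 210 mm long, lying at the right (-y) side; bystander; bowl 62 mm across. Origin: at table height near mid-length; x points to the bowl.
- bin: Small black plastic open bin, 170 x 120 x 85 mm high, at the left (+y) side; bystander. Origin: centre of its underside. Fixed things stand farther out, all under 180 mm high: acrylic rack with white lids (far right), power bar (far edge), bottle and stacked white tubs (far left), scale and pen pot (right edge).
Things that resemble listed ones, but are neither listed nor needed, are in the scene too. What is shaped like the tub_blue_small but turquoise is not meant.

How it is judged (in metres and radians):
At the end, for the whole second after the job is handed in: The three lids lie on the tubs of their own colour and size: centres within 10 mm, height within 3 mm of seated, level within 0.06 rad, released, at rest; tubs upright within 40 mm of their starts; small red lid, tape roll, scoop and bin within 30 mm of theirs (horizontal distance between lid_red_large and tub_red_large below 0.01 m and z of lid_red_large in the frame of tub_red_large between 0.081 and 0.087 m and angle between each of lid_red_large, tub_red_large, lid_blue_large, tub_blue_large, lid_blue_small, tub_blue_small's own z axis and vertical below 0.06 rad and distance of each of tub_red_large, tub_blue_large, tub_blue_small from where it was at the start of the episode below 0.04 m and linear speed of each of lid_red_large, tub_red_large, lid_blue_large, tub_blue_large, lid_blue_small, tub_blue_small below 0.02 m/s and contact force between the fingers and lid_red_large below 0.1 N and horizontal distance between lid_blue_large and tub_blue_large below 0.01 m and z of lid_blue_large in the frame of tub_blue_large between 0.081 and 0.087 m and contact force between the fingers and lid_blue_large below 0.1 N and horizontal distance between lid_blue_small and tub_blue_small below 0.01 m and z of lid_blue_small in the frame of tub_blue_small between 0.071 and 0.077 m and contact force between the fingers and lid_blue_small below 0.1 N and distance of each of lid_red_small, tape_roll, scoop, bin from where it was at the start of the episode below 0.03 m); the robot touches nothing.
It fails at once if the large red tub is shoved more than 40 mm or knocked over (distance of tub_red_large from where it was at the start of the episode above 0.04 m or angle between tub_red_large's own z axis and vertical above 0.35 rad).
It fails at once if the large blue tub is shoved more than 40 mm or knocked over (distance of tub_blue_large from where it was at the start of the episode above 0.04 m or angle between tub_blue_large's own z axis and vertical above 0.35 rad).
It fails at once if the small blue tub is shoved more than 40 mm or knocked over (distance of tub_blue_small from where it was at the start of the episode above 0.04 m or angle between tub_blue_small's own z axis and vertical above 0.35 rad).
It fails at once if a bystander (small red lid, tape roll, scoop or bin) is moved more than 30 mm (distance of any of lid_red_small, tape_roll, scoop, bin from where it was at the start of the episode above 0.03 m).
It fails at once if a lid is dropped: it falls freely from more than about 30 mm ((linear speed of lid_red_large above 0.78 m/s and contact force between anything else and lid_red_large below 0.05 N) or (linear speed of lid_blue_large above 0.78 m/s and contact force between anything else and lid_blue_large below 0.05 N) or (linear speed of lid_blue_small above 0.78 m/s and contact force between anything else and lid_blue_small below 0.05 N)).
It also fails if it takes over 88 s, if anything falls off the work surface, if the arm or the gripper's body presses on something with over 40 N, if the wrist force passes 120 N, or if a joint passes its speed limit or range.

ROBOT

A 6-joint arm with a two-finger parallel gripper is mounted at the origin on the work surface. World frame = base frame: x ahead of the robot, y to its left, z up, the work surface at z = 0. Lengths are in mm, angles in rad, forces in N, time in s.
With the tool pointing down it reaches from about 350 to 725 mm from the base axis. Payload 6 kg.
Tool frame: the origin (TCP) lies where the fingers leave the gripper's body, on its centre line; the fingertips stand robot.tcp_to_tips ahead of it and the grasp point (between the pads) lies 54 mm ahead of it (robot.tcp_to_tips is the distance from the TCP to the fingertips, in mm); z points along the fingers, y is the line along which they close (so a half turn about z gives the same grasp; the last joint's range is limited). The gripper opens to 85 mm and grips with 20 to 120 N. Pads are 22 mm wide; open, the fingers measure 114 mm over their backs; the gripper's body (76 mm by 85 mm) begins 54 mm behind the grasp point. The pads swing forward as they close: fully open they stand 13 mm farther back than shut.
Start: joints at [1.535, 0.04, 0.085, 0, -1.615, -0.334], TCP at [216.83, 559.434, 303.861] pointing down, gripper open.
Joint ranges: [-2.56, 2.56], [-1.29, 2.01], [-1.08, 1.49], [-3.29, 1.98], [-2.81, -0.18], [-2.99, 2.99]. Speed limits (rad/s): [2.57, 2.57, 3.01, 3.14, 3.14, 3.14].

INTERFACE

Orientations are given as a unit quaternion [x, y, z, w].
In Python, from cell import robot gives the robot as it stands.
- The arm moves only by the tool drive_tool, never from a script. Its argument "moves" is a list of rows, each an object with "fingers": the finger opening in m, from 0 to 0.0854; "travel": the shift along the tool's x, y, z in m, a list of three; "turn": the turn about the tool's z in degrees. A call has 1 to 20 rows; each row is the pose to reach, as a shift and turn from the pose commanded when the call began, along the tool's axes at that moment; what a row does not reach only later rows make up. A row lasts 1/10 s, in which the tool goes at most 50 mm and 8.59 degrees, less where a joint would pass 70% of its speed; a pose out of reach is approached as far as the arm can. A call with a gripper value outside its range is refused whole. The fingers move at their own pace and stop on an object; "newtons" is the grip in N (left out, the last holds). Time passes only in rows, so rows that repeat a pose let the fingers close. It gives the time, the measured TCP pose, the force, the opening and the grip force at its end, in the units of the state.
- robot.observe(): the state, without advancing time (a new reading comes with each control period).
- robot.read_camera(name): name is "side" or "top"; returns the picture (400x640x3 uint8, blue, green, red); there is no depth.
- robot.camera_params(name): a dict with "intrinsics" (3x3 intrinsics, pixels), "R" (3x3) and "t" (3): a world point X has camera coordinates R X + t. Camera axes: x right, y down, z forward; pixel columns grow to the right and rows downward; lengths in mm; the calibration is good to about 2 mm. A picture is of the moment at which its call begins. camera_params takes no time and is no camera call.
- robot.finish_job(): hands the job in; it is judged then, once.
Trained networks look in the newest picture that a camera, given by its name, has taken for a name from the list of things; names that differ only in an ending like _2 or _b are one class to them, and where a whole thing is asked for, a point or a joint stands for the part that bears it (a point fixed in the world has none). Each returns a list of dicts, best first, with "score" (0 to 1); they miss things now and then, are a little off and sometimes report something else, mostly with a low value. They report only what shows in the picture. A call takes as long as a camera call. They do not tell look-alikes from the thing itself.
- robot.spot_in(camera, target): "point" ([x, y, z] in mm, in the coordinates of the camera as it stood for that picture, good to about 4 mm: the middle of the surface that is visible of it).
- robot.trace(camera, target): "mask" (400x640 bool, what is visible of it).
- robot.tip_of(camera, target): "point" ([x, y, z] in mm, in the coordinates of the camera as it stood for that picture, good to about 4 mm: a listed point, or the origin of a listed thing).
The state is a dict: "time_s": time; "joint_positions": joint angles; "joint_velocities": joint speeds; "joint_torque": joint torques, N m; "tcp_pos": TCP position; "ee_rot": TCP orientation; "contact_force": force on the tool from outside, world axes, zero at the start; "moment": the same for the moment, N m; "finger_gap": finger opening in mm; "finger_force": force on a finger pad.
Only numpy, scipy, OpenCV 4.12 (cv2) and the standard library are available. Lean on these libraries where they do the work, as an engineer would, in place of code of your own. Each camera call takes 0.05 s, during which the arm holds its last target. There are 200 camera calls.

## Working session

There is one attempt and no reset: what is moved stays moved. The work goes in short steps, Python scripts to look and compute and a tool call to move; the robot and the scene stay as the last step left them, time stands still between calls to the robot, and variables do not carry over. Pictures are saved under pics/ and viewed, at most 14 in all, crops included, and the job is handed in when it is done.

Besides the shell and the picture viewer there is one more tool, called after "Call:" as name([rows], argument=value, ...), one row to a line, values as JSON. drive_tool: Moves the arm, as the interface text tells. Its arguments: {"type":"object","properties":{"moves":{"type":"array"},"newtons":{"type":"number"}},"required":["moves"]}

```bash
ls; mkdir -p pics
python3 - <<'E'
from cell import robot
import cv2
for n in("top","side"):
    cv2.imwrite(f"pics/{n}0.png",robot.read_camera(n)); p=robot.camera_params(n); print(n,p)
s=robot.observe(); print(robot.tcp_to_tips,s)
E
```

```text
pics
top {'intrinsics': array([[519.59602777,   0.        , 318.80574537],
       [  0.        , 519.59602777, 193.79873676],
       [  0.        ,   0.        ,   1.        ]]), 'R': array([[-9.09773547e-04, -9.99924664e-01, -1.22408880e-02],
       [-9.90776387e-01,  2.56000518e-03, -1.35482832e-01],
       [ 1.35503962e-01,  1.20047241e-02, -9.90704074e-01]]), 't': array([  15.48348086,  475.95810643, 1719.13531505])}
side {'intrinsics': array([[486.13660396,   0.        , 320.43249443],
       [  0.        , 486.13660396, 199.03164726],
       [  0.        ,   0.        ,   1.        ]]), 'R': array([[ 0.95241629, -0.30390826, -0.02330199],
       [-0.19311065, -0.54250262, -0.81755684],
       [ 0.23582089,  0.78315431, -0.57537626]]), 't': array([-468.80653014,  133.23387619, 1392.28756705])}
72.6 {'time_s': 0.1, 'joint_positions': array([ 1.53470867e+00,  4.07540729e-02,  8.39097310e-02, -4.54354061e-04,
       -1.61547071e+00, -3.33679629e-01]), 'joint_velocities': array([ 0.00163557, -0.00066676,  0.00184817,  0.00180655,  0.0002402 ,
        0.00065264]), 'joint_torque': array([-5.67088486e-03, -3.69347227e+01,  3.48276937e+01,  6.95205107e+00,
       -4.65507153e-03, -2.70409855e-07]), 'tcp_pos': array([216.69652067, 559.31286041, 302.96774136]), 'ee_rot': array([ 9.82959172e-01, -1.83822301e-01, -1.11876353e-04,  7.84619179e-04]), 'contact_force': array([-0.14641469, -0.15577235, -0.44182933]), 'moment': array([ 0.04215654, -0.04890185,  0.06428894]), 'finger_force': 0.0, 'finger_gap': 85.20808885402094}
```

View pics/top0.png

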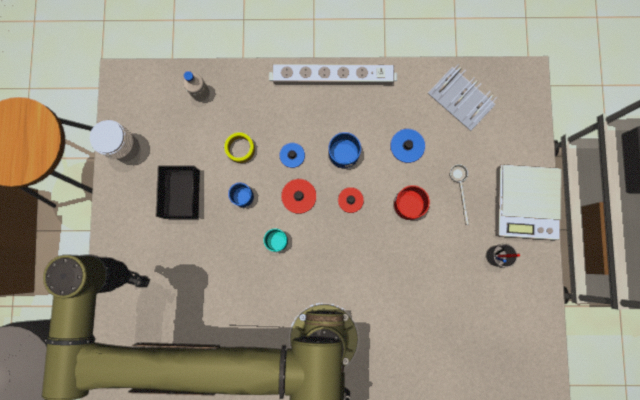

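View pics/side0.png

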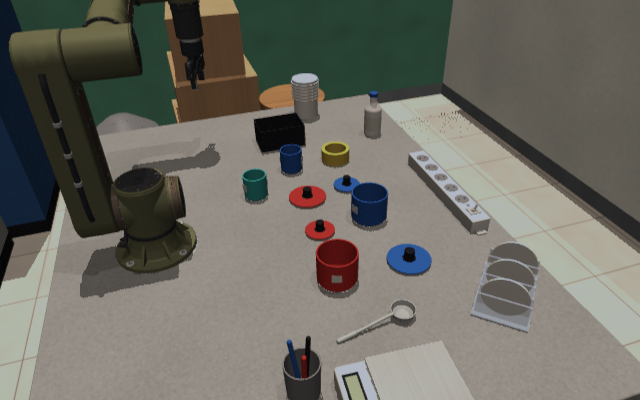

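```bash
cat > h.py <<'E'
from cell import robot
import numpy as np, cv2
def proj(n,X):
    p=robot.camera_params(n); c=p["R"]@np.array(X,float)+p["t"]; u=p["intrinsics"]@c; return u[:2]/u[2]
def at_z(n,uv,z):
    p=robot.camera_params(n); d=p["R"].T@np.linalg.solve(p["intrinsics"],[uv[0],uv[1],1.]); o=-p["R"].T@p["t"]
    return o+d*(z-o[2])/d[2]
def world(n,c):
    p=robot.camera_params(n); return p["R"].T@(np.array(c)-p["t"])
E
python3 - <<'E'
from h import *
np.set_printoptions(precision=1,suppress=True)
for n in "lid_red_large lid_blue_large lid_blue_small lid_red_small tub_red_large tub_blue_large tub_blue_small tape_roll".split():
    for c in("top","side"):
        for r in robot.tip_of(c,n)[:4]: print(n,c,round(r["score"],2),world(c,r["point"]),proj(c,world(c,r["point"])))
E
```

```text
lid_red_large top 0.96 [471.5  85.5   2.2] [298.2 196.3]
lid_red_large side 0.83 [473.7  83.1   3.9] [307.1 197. ]
lid_blue_large top 0.74 [ 645.3 -291.8   -0.9] [407.1 146.6]
lid_blue_large side 0.96 [ 654.  -293.3    2.9] [410.3 259.5]
lid_blue_small top 0.76 [615.5 108.9  -1.4] [291.7 155.4]
lid_blue_small top 0.34 [619.8 -69.    0.2] [343.  153.9]
lid_blue_small side 0.62 [615.3 110.2  -0.7] [345.5 185.6]
lid_red_small top 0.78 [462.3 -92.8  -1.3] [350.3 199. ]
lid_red_small side 0.7 [458.7 -92.2   2.8] [319.1 230.5]
tub_red_large top 0.97 [ 443.5 -290.8   -0.6] [408.3 204.3]
tub_red_large side 0.57 [ 442.2 -288.9    2.1] [335.8 276.7]
tub_red_large side 0.29 [640.3 287.6  -2.6] [335.2 159.4]
tub_blue_large top 0.57 [620.5 -71.3  -2. ] [343.6 153.9]
tub_blue_large side 0.86 [623.9 -70.4   1.9] [368.5 215.2]
tub_blue_small top 0.72 [474.2 276.8   3.1] [242.5 195.7]
tub_blue_small top 0.61 [320.7 154.4   2.7] [277.8 240.5]
tub_blue_small side 0.97 [473.  271.7   5.2] [291.8 167.9]
tub_blue_small side 0.65 [318.1 157.4  -2.9] [255.2 195.6]
tub_blue_small side 0.4 [ 439.7 -293.1   -1.1] [335.4 278.9]
tape_roll top 0.86 [634.6 286.6   3.8] [240.6 149.9]
tape_roll side 0.67 [638.7 284.   -1.7] [335.1 159.7]
```

The top view shows these tubs:
- The red tub is at (411,203) and the large blue one at (345,150).
- Two tubs look like the small blue one: dark blue at (241,195) and turquoise at (276,240). The blue one at (241,195) is meant, since turquoise is excluded.

The lids in the same view:
- Large red is at (298,196), small red at (350,199).
- Small blue is at (291,155), large blue at (407,146).

The side view agrees. Next I'll refine the positions and enlarge a crop to confirm.

```bash
cat >> h.py <<'E'
G={"lid_red_large":(472,84,60,6,11),"lid_blue_large":(650,-292,60,6,11),"lid_blue_small":(615,110,44,6,11),"lid_red_small":(460,-92,44,6,11),
"tub_red_large":(443,-290,54,0,90),"tub_blue_large":(622,-71,54,0,90),"tub_blue_small":(474,274,38,0,80)}
def hullmask(c,x,y,r,zs):
    a=np.linspace(0,2*np.pi,60); P=[proj(c,(x+r*np.cos(t),y+r*np.sin(t),z)) for z in zs for t in a]
    return cv2.convexHull(np.array(P,np.float32))
def cent(h):
    m=cv2.moments(h); return np.array([m["m10"],m["m01"]])/m["m00"],m["m00"]
def fit(c,img,n,guess=None,dz=0):
    x,y,r,z0,z1=G[n]; zs=(z0+dz,z1+dz)
    if guess is not None: x,y=guess
    hsv=cv2.cvtColor(img,cv2.COLOR_BGR2HSV); H,S,V=hsv[...,0],hsv[...,1],hsv[...,2]
    m=((H<8)|(H>172)) if "red" in n else ((H>100)&(H<130))
    m=(m&(S>130)&(V>30)).astype(np.uint8)
    roi=np.zeros_like(m); cv2.fillConvexPoly(roi,hullmask(c,x,y,r+12,zs).astype(np.int32),1); m&=roi
    k,l,st,_=cv2.connectedComponentsWithStats(m); b=1+np.argmax(st[1:,4]); cs,_=cv2.findContours((l==b).astype(np.uint8),cv2.RETR_EXTERNAL,cv2.CHAIN_APPROX_NONE)
    t,A=cent(cv2.convexHull(np.vstack(cs).astype(np.float32)))
    for _ in range(5):
        q,B=cent(hullmask(c,x,y,r,zs)); d=at_z(c,t,np.mean(zs))-at_z(c,q,np.mean(zs)); x+=d[0]; y+=d[1]
    return np.array([x,y]),A/B
E
python3 - <<'E'
from h import *
np.set_printoptions(precision=1,suppress=True)
im={c:cv2.imread(f"pics/{c}0.png") for c in("top","side")}
for n in G: print(n,*[fit(c,im[c],n) for c in im])
cv2.imwrite("pics/crop.png",cv2.resize(im["top"][120:260,215:440],None,fx=3.5,fy=3.5,interpolation=cv2.INTER_CUBIC))
E
```

```text
lid_red_large (array([473. ,  84.6]), 0.9280640801449513) (array([473.4,  82.5]), 0.9036741547346739)
lid_blue_large (array([ 647.8, -291.4]), 0.8941077985894286) (array([ 648.8, -292.1]), 0.8965892557433843)Traceback (most recent call last):
  File "<stdin>", line 4, in <module>
  File "h.py", line 23, in fit
    roi=np.zeros_like(m); cv2.fillConvexPoly(roi,hullmask(c,x,y,r+12,zs).astype(np.int32),1); m&=roi
                                                 ~~~~~~~~^^^^^^^^^^^^^^^
  File "h.py", line 13, in hullmask
    a=np.linspace(0,2*np.pi,60); P=[proj(c,(x+r*np.cos(t),y+r*np.sin(t),z)) for z in zs for t in a]
                                    ~~~~^^^^^^^^^^^^^^^^^^^^^^^^^^^^^^^^^^^
  File "h.py", line 4, in proj
    p=robot.camera_params(n); c=p["R"]@np.array(X,float)+p["t"]; u=p["intrinsics"]@c; return u[:2]/u[2]
ValueError: time passes only in moves, steps and waits
```

```bash
sed -i 's/robot.camera_params(n)/PAR[n]/' h.py; sed -i '2a PAR={n:robot.camera_params(n) for n in ("top","side")}' h.py
python3 - <<'E'
from h import *
np.set_printoptions(precision=1,suppress=True)
im={c:cv2.imread(f"pics/{c}0.png") for c in("top","side")}
for n in G: print(n,*[fit(c,im[c],n) for c in im])
cv2.imwrite("pics/crop.png",cv2.resize(im["top"][120:260,215:440],None,fx=3.5,fy=3.5,interpolation=cv2.INTER_CUBIC))
print(robot.observe()["time_s"])
E
```

```text
lid_red_large (array([473. ,  84.6]), 0.9280640801449513) (array([473.4,  82.5]), 0.9036741547346739)
lid_blue_large (array([ 647.8, -291.4]), 0.8941077985894286) (array([ 648.8, -292.1]), 0.8965892557433843)
lid_blue_small (array([615.9, 108. ]), 0.8719854379307672) (array([619.2, 100.9]), 0.901254625787886)
lid_red_small (array([458.1, -92.7]), 0.9109354550478899) (array([459.4, -94.6]), 0.8808384977876024)
tub_red_large (array([ 443.6, -293. ]), 0.8989398281260087) (array([ 445. , -289.1]), 0.9226352977512216)
tub_blue_large (array([623.8, -71.3]), 0.8423323134469981) (array([621.7, -60.7]), 1.0035359414042306)
tub_blue_small (array([472.1, 276.6]), 0.7875422819484029) (array([473.2, 283. ]), 0.9022944463341428)
0.9
```

View pics/crop.png

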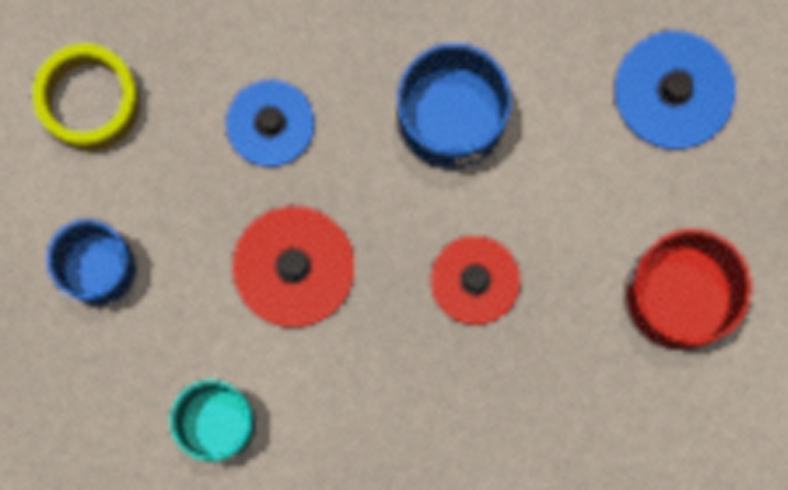

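The crop confirms it: the dark blue tub at (241,195) is the small blue tub, and the turquoise one is the decoy. All the lids are where I found them. I'll start with large red, at about (473,84), and align the tool with the world axes on the way.

Call:
drive_tool([
  {"fingers": 0.07, "travel": [0.411, 0.351, 0.06], "turn": -21.2},
  {"fingers": 0.07, "travel": [0.411, 0.351, 0.06], "turn": -21.2},
  {"fingers": 0.07, "travel": [0.411, 0.351, 0.06], "turn": -21.2},
  {"fingers": 0.07, "travel": [0.411, 0.351, 0.06], "turn": -21.2},
  {"fingers": 0.07, "travel": [0.411, 0.351, 0.06], "turn": -21.2},
  {"fingers": 0.07, "travel": [0.411, 0.351, 0.06], "turn": -21.2},
  {"fingers": 0.07, "travel": [0.411, 0.351, 0.06], "turn": -21.2},
  {"fingers": 0.07, "travel": [0.411, 0.351, 0.06], "turn": -21.2},
  {"fingers": 0.07, "travel": [0.411, 0.351, 0.06], "turn": -21.2},
  {"fingers": 0.07, "travel": [0.411, 0.351, 0.06], "turn": -21.2},
  {"fingers": 0.07, "travel": [0.411, 0.351, 0.06], "turn": -21.2},
  {"fingers": 0.07, "travel": [0.411, 0.351, 0.06], "turn": -21.2},
  {"fingers": 0.07, "travel": [0.411, 0.351, 0.06], "turn": -21.2},
  {"fingers": 0.07, "travel": [0.411, 0.351, 0.06], "turn": -21.2},
  {"fingers": 0.07, "travel": [0.411, 0.351, 0.06], "turn": -21.2},
  {"fingers": 0.07, "travel": [0.411, 0.351, 0.06], "turn": -21.2},
], newtons=40)

```text
time_s: 2.5
tcp_pos: [472.9, 84.7, 244.2]
ee_rot: [1.0, 0.001, 0.0, -0.0]
contact_force: [0.9, -0.8, 0.1]
finger_gap: 69.9
finger_force: 0.0
```

```bash
sed -i 's/(S>130)&(V>30)/(S>110)\&(V>12)/' h.py
python3 - <<'E'
from h import *
np.set_printoptions(precision=1,suppress=True)
im={c:cv2.imread(f"pics/{c}0.png") for c in("top","side")}
for n in G: print(n,*[fit(c,im[c],n) for c in im])
E
```

```text
lid_red_large (array([473. ,  84.9]), 0.9607038350186898) (array([473.8,  82.8]), 0.9229038492576983)
lid_blue_large (array([ 647.6, -291.2]), 0.9190490554628324) (array([ 648.6, -291.7]), 0.9091745443721867)
lid_blue_small (array([615.2, 107.7]), 0.8985347576536209) (array([618.9, 102.2]), 0.9442114937170323)
lid_red_small (array([459. , -92.6]), 0.9521466743168318) (array([459.4, -94.6]), 0.8859029371657695)
tub_red_large (array([ 443.8, -293.2]), 0.931269353870395) (array([ 445. , -288.9]), 0.9298814518556668)
tub_blue_large (array([624. , -71.3]), 0.8535849663369008) (array([621.7, -60.9]), 1.0057439374653467)
tub_blue_small (array([472.7, 276.9]), 0.818699261882198) (array([473.1, 283.6]), 0.9157134366564359)
```

Tool is over the red lid and aligned (tool y = −world y). Descending to grasp the knob.

Call:
drive_tool([
  {"fingers": 0.07, "travel": [0, 0, 0.045], "turn": 0},
  {"fingers": 0.07, "travel": [0, 0, 0.09], "turn": 0},
  {"fingers": 0.07, "travel": [0, 0, 0.125], "turn": 0},
  {"fingers": 0.07, "travel": [0, 0, 0.145], "turn": 0},
  {"fingers": 0.07, "travel": [0, 0, 0.156], "turn": 0},
  {"fingers": 0.07, "travel": [0, 0, 0.156], "turn": 0},
  {"fingers": 0.02, "travel": [0, 0, 0.156], "turn": 0},
  {"fingers": 0.02, "travel": [0, 0, 0.156], "turn": 0},
  {"fingers": 0.02, "travel": [0, 0, 0.156], "turn": 0},
  {"fingers": 0.02, "travel": [0, 0, 0.156], "turn": 0},
  {"fingers": 0.02, "travel": [0, 0, 0.156], "turn": 0},
  {"fingers": 0.02, "travel": [0, 0, 0.156], "turn": 0},
  {"fingers": 0.02, "travel": [0, 0, 0.156], "turn": 0},
], newtons=40)

```text
time_s: 3.8
tcp_pos: [473.9, 84.0, 89.4]
ee_rot: [1.0, 0.0, 0.001, -0.0]
contact_force: [-1.0, 1.2, 6.3]
finger_gap: 26.4
finger_force: 39.6
```

Call:
drive_tool([
  {"fingers": 0.02, "travel": [0, 0, -0.02], "turn": 0},
  {"fingers": 0.02, "travel": [0, 0, -0.05], "turn": 0},
  {"fingers": 0.02, "travel": [0, 0, -0.09], "turn": 0},
  {"fingers": 0.02, "travel": [0, 0.01, -0.13], "turn": 0},
  {"fingers": 0.02, "travel": [0, 0.035, -0.16], "turn": 0},
  {"fingers": 0.02, "travel": [-0.005, 0.075, -0.17], "turn": 0},
  {"fingers": 0.02, "travel": [-0.008, 0.12, -0.17], "turn": 0},
  {"fingers": 0.02, "travel": [-0.012, 0.165, -0.17], "turn": 0},
  {"fingers": 0.02, "travel": [-0.016, 0.21, -0.17], "turn": 0},
  {"fingers": 0.02, "travel": [-0.02, 0.255, -0.17], "turn": 0},
  {"fingers": 0.02, "travel": [-0.024, 0.3, -0.17], "turn": 0},
  {"fingers": 0.02, "travel": [-0.028, 0.335, -0.17], "turn": 0},
  {"fingers": 0.02, "travel": [-0.029, 0.36, -0.17], "turn": 0},
  {"fingers": 0.02, "travel": [-0.0295, 0.372, -0.17], "turn": 0},
  {"fingers": 0.02, "travel": [-0.0295, 0.375, -0.17], "turn": 0},
  {"fingers": 0.02, "travel": [-0.0295, 0.375, -0.17], "turn": 0},
  {"fingers": 0.02, "travel": [-0.0295, 0.375, -0.17], "turn": 0},
])

```text
time_s: 5.5
tcp_pos: [444.0, -290.5, 258.0]
ee_rot: [1.0, 0.001, 0.0, -0.0]
contact_force: [-0.8, 1.2, -1.6]
finger_gap: 26.4
finger_force: 39.5
```

```bash
cat > look.py <<'E'
from h import *
import sys
n,l,k=sys.argv[1:4]
x,y=robot.observe()["tcp_pos"][:2]; im=robot.read_camera("side")
for tip in (l,n):
    for r in robot.tip_of("side",tip)[:2]: print(tip,round(r["score"],2),world("side",r["point"]).round(1))
q=proj("side",(x,y,130)).astype(int); a=max(q[1]-75,0); b=max(q[0]-100,0)
cv2.imwrite(f"pics/{k}.png",cv2.resize(im[a:a+150,b:b+200],None,fx=4,fy=4,interpolation=cv2.INTER_CUBIC)); print(robot.observe()["tcp_pos"],"crop origin",b,a)
E
python3 look.py tub_red_large lid_red_large red1
```

```text
lid_red_large 0.71 [ 442.2 -290.8  169.3]
lid_red_large 0.43 [ 442.6 -290.9    2.4]
tub_red_large 0.81 [ 443.3 -294.4    1.7]
[ 444.03927662 -290.56956987  258.18906124] crop origin 236 164
```

View pics/red1.png

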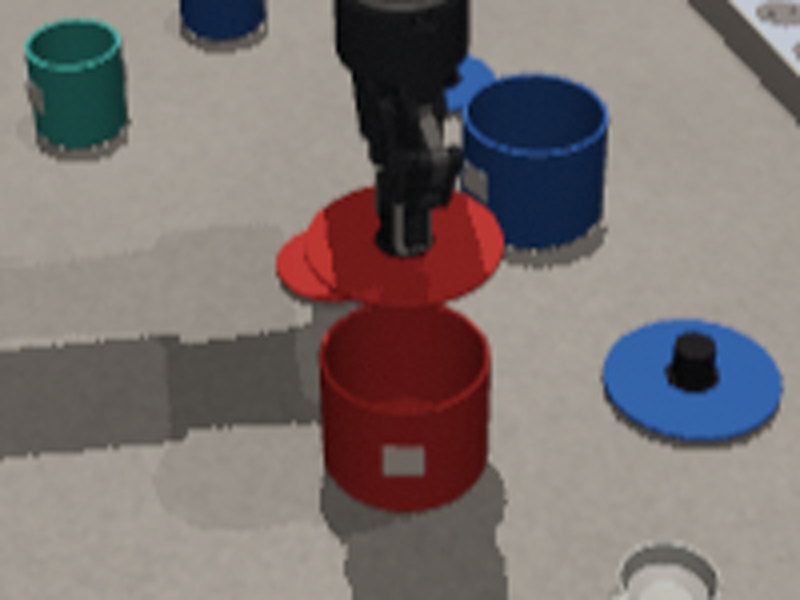

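The crop shows the red lid level at crop px (405,245), directly over the red tub mouth at (405,355). Both centres agree to within about 3 mm, so I'm lowering it.

Call:
drive_tool([
  {"fingers": 0.02, "travel": [0, 0.001, 0.02], "turn": 0},
  {"fingers": 0.02, "travel": [0, 0.001, 0.045], "turn": 0},
  {"fingers": 0.02, "travel": [0, 0.001, 0.06], "turn": 0},
  {"fingers": 0.02, "travel": [0, 0.001, 0.07], "turn": 0},
  {"fingers": 0.02, "travel": [0, 0.001, 0.076], "turn": 0},
  {"fingers": 0.02, "travel": [0, 0.001, 0.08], "turn": 0},
  {"fingers": 0.02, "travel": [0, 0.001, 0.083], "turn": 0},
  {"fingers": 0.02, "travel": [0, 0.001, 0.085], "turn": 0},
  {"fingers": 0.02, "travel": [0, 0.001, 0.085], "turn": 0},
  {"fingers": 0.02, "travel": [0, 0.001, 0.085], "turn": 0},
])

```text
time_s: 6.65
tcp_pos: [444.0, -292.5, 173.5]
ee_rot: [1.0, 0.0, 0.0, 0.0]
contact_force: [0.3, -0.1, 0.6]
finger_gap: 26.6
finger_force: 39.4
```

Call:
drive_tool([
  {"fingers": 0.02, "travel": [0, 0, 0.001], "turn": 0},
  {"fingers": 0.02, "travel": [0, 0, 0.001], "turn": 0},
  {"fingers": 0.02, "travel": [0, 0, 0.001], "turn": 0},
])

```text
time_s: 6.95
tcp_pos: [444.0, -292.6, 173.5]
ee_rot: [1.0, 0.0, 0.001, 0.0]
contact_force: [-2.1, 2.1, 5.2]
finger_gap: 26.7
finger_force: 40.1
```

Contact is seen: 5 N and z has stopped. Releasing and retreating.

Call:
drive_tool([
  {"fingers": 0.035, "travel": [0, 0, 0], "turn": 0},
  {"fingers": 0.05, "travel": [0, 0, 0], "turn": 0},
  {"fingers": 0.07, "travel": [0, 0, 0], "turn": 0},
  {"fingers": 0.07, "travel": [0, 0, 0], "turn": 0},
  {"fingers": 0.07, "travel": [0, 0, 0], "turn": 0},
  {"fingers": 0.07, "travel": [0, 0, -0.02], "turn": 0},
  {"fingers": 0.07, "travel": [0, 0, -0.05], "turn": 0},
  {"fingers": 0.07, "travel": [0, 0, -0.08], "turn": 0},
  {"fingers": 0.07, "travel": [0.05, 0, -0.08], "turn": 0},
  {"fingers": 0.07, "travel": [0.1, 0, -0.08], "turn": 0},
  {"fingers": 0.07, "travel": [0.15, 0, -0.08], "turn": 0},
  {"fingers": 0.07, "travel": [0.19, 0, -0.08], "turn": 0},
  {"fingers": 0.07, "travel": [0.204, 0, -0.08], "turn": 0},
  {"fingers": 0.07, "travel": [0.204, 0, -0.08], "turn": 0},
  {"fingers": 0.07, "travel": [0.204, 0, -0.08], "turn": 0},
])

```text
time_s: 8.45
tcp_pos: [647.6, -292.4, 251.3]
ee_rot: [1.0, 0.0, -0.001, 0.0]
contact_force: [0.1, 0.1, 1.4]
finger_gap: 69.8
finger_force: 0.0
```

Run:
```python
from h import *
np.set_printoptions(precision=1,suppress=True)
im=robot.read_camera("side"); print(fit("side",im,"lid_red_large",(444,-291),84),fit("side",im,"lid_blue_large"))
for r in robot.tip_of("side","lid_red_large")[:2]: print(r["score"],world("side",r["point"]))
cv2.imwrite("pics/red2.png",cv2.resize(im[190:340,250:450],None,fx=4,fy=4,interpolation=cv2.INTER_CUBIC)); print(robot.observe()["tcp_pos"])
```

```text
(array([ 441.3, -291.8]), 1.1998052041397091) (array([ 648.7, -291.5]), 0.9058410806430249)
0.63 [ 444.3 -296.    84.8]
[ 647.1 -292.6  252.6]
```

View pics/red2.png

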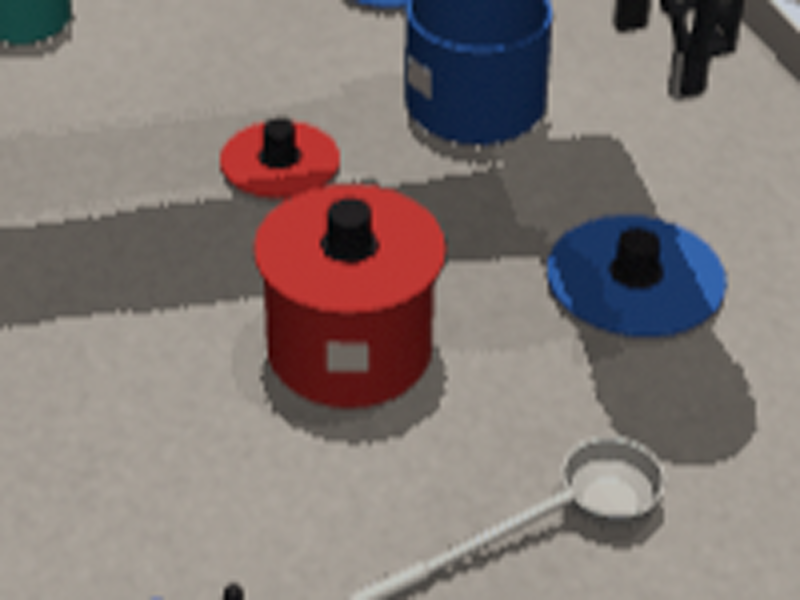

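The red lid is seated flat, with its disc edge at crop px (350,248), level and centred on the tub. Next is the large blue lid at crop px (637,275).

Call:
drive_tool([
  {"fingers": 0.07, "travel": [0.001, -0.001, 0.045], "turn": 0},
  {"fingers": 0.07, "travel": [0.001, -0.001, 0.09], "turn": 0},
  {"fingers": 0.07, "travel": [0.001, -0.001, 0.13], "turn": 0},
  {"fingers": 0.07, "travel": [0.001, -0.001, 0.15], "turn": 0},
  {"fingers": 0.07, "travel": [0.001, -0.001, 0.163], "turn": 0},
  {"fingers": 0.07, "travel": [0.001, -0.001, 0.163], "turn": 0},
  {"fingers": 0.02, "travel": [0.001, -0.001, 0.163], "turn": 0},
  {"fingers": 0.02, "travel": [0.001, -0.001, 0.163], "turn": 0},
  {"fingers": 0.02, "travel": [0.001, -0.001, 0.163], "turn": 0},
  {"fingers": 0.02, "travel": [0.001, -0.001, 0.163], "turn": 0},
  {"fingers": 0.02, "travel": [0.001, -0.001, 0.163], "turn": 0},
  {"fingers": 0.02, "travel": [0.001, -0.001, 0.163], "turn": 0},
  {"fingers": 0.02, "travel": [0.001, -0.001, 0.163], "turn": 0},
], newtons=40)

```text
time_s: 9.85
tcp_pos: [649.6, -291.6, 91.1]
ee_rot: [1.0, 0.0, 0.001, 0.001]
contact_force: [-0.4, 1.2, 6.2]
finger_gap: 26.4
finger_force: 39.9
```

Call:
drive_tool([
  {"fingers": 0.02, "travel": [0, 0, -0.02], "turn": 0},
  {"fingers": 0.02, "travel": [0, 0, -0.05], "turn": 0},
  {"fingers": 0.02, "travel": [0, 0, -0.09], "turn": 0},
  {"fingers": 0.02, "travel": [0, -0.01, -0.13], "turn": 0},
  {"fingers": 0.02, "travel": [-0.003, -0.035, -0.155], "turn": 0},
  {"fingers": 0.02, "travel": [-0.008, -0.075, -0.165], "turn": 0},
  {"fingers": 0.02, "travel": [-0.014, -0.12, -0.165], "turn": 0},
  {"fingers": 0.02, "travel": [-0.02, -0.165, -0.165], "turn": 0},
  {"fingers": 0.02, "travel": [-0.023, -0.2, -0.165], "turn": 0},
  {"fingers": 0.02, "travel": [-0.025, -0.215, -0.165], "turn": 0},
  {"fingers": 0.02, "travel": [-0.0255, -0.22, -0.165], "turn": 0},
  {"fingers": 0.02, "travel": [-0.0255, -0.22, -0.165], "turn": 0},
  {"fingers": 0.02, "travel": [-0.0255, -0.22, -0.165], "turn": 0},
])

```text
time_s: 11.15
tcp_pos: [623.3, -72.4, 253.7]
ee_rot: [1.0, -0.0, -0.0, 0.0]
contact_force: [0.1, -0.2, -1.9]
finger_gap: 26.5
finger_force: 39.5
```

```bash
python3 look.py tub_blue_large lid_blue_large blue1
```

```text
lid_blue_large 0.88 [625.6 -72.6 162.1]
tub_blue_large 0.78 [624.3 -69.8   1.3]
[623.26354327 -72.53489205 253.71539853] crop origin 270 105
```

View pics/blue1.png

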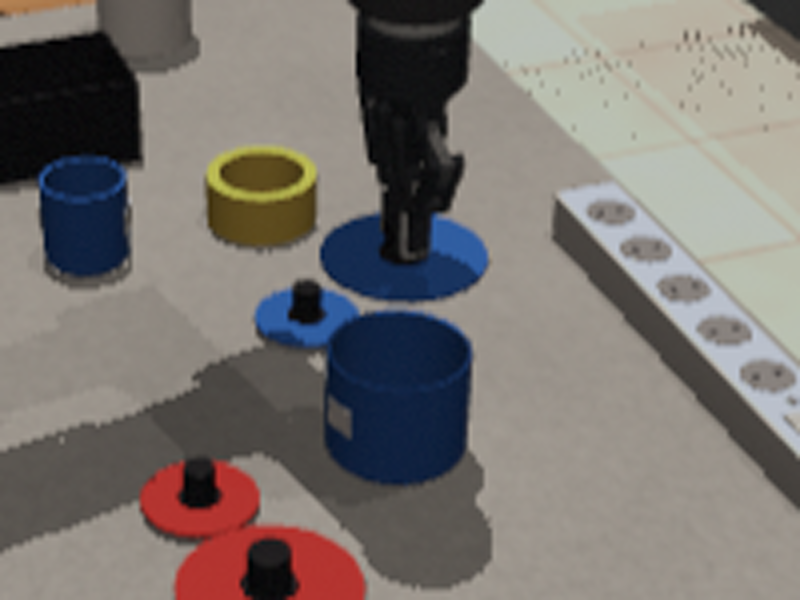

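The blue lid is level at crop px (405,257), above the blue tub mouth at (400,350), with centres within about 2 mm. Lowering.

Call:
drive_tool([
  {"fingers": 0.02, "travel": [0, -0.001, 0.02], "turn": 0},
  {"fingers": 0.02, "travel": [0, -0.001, 0.042], "turn": 0},
  {"fingers": 0.02, "travel": [0, -0.001, 0.057], "turn": 0},
  {"fingers": 0.02, "travel": [0, -0.001, 0.067], "turn": 0},
  {"fingers": 0.02, "travel": [0, -0.001, 0.073], "turn": 0},
  {"fingers": 0.02, "travel": [0, -0.001, 0.077], "turn": 0},
  {"fingers": 0.02, "travel": [0, -0.001, 0.079], "turn": 0},
  {"fingers": 0.02, "travel": [0, -0.001, 0.08], "turn": 0},
  {"fingers": 0.02, "travel": [0, -0.001, 0.08], "turn": 0},
  {"fingers": 0.02, "travel": [0, -0.001, 0.08], "turn": 0},
])

```text
time_s: 12.3
tcp_pos: [623.5, -70.4, 175.1]
ee_rot: [1.0, 0.0, 0.001, 0.0]
contact_force: [-1.2, -0.0, 4.3]
finger_gap: 26.5
finger_force: 39.8
```

Contact is at the expected height: 91.1 + 84 = 175.1. Releasing, then moving over the small blue lid.

Call:
drive_tool([
  {"fingers": 0.035, "travel": [0, 0, 0], "turn": 0},
  {"fingers": 0.05, "travel": [0, 0, 0], "turn": 0},
  {"fingers": 0.07, "travel": [0, 0, 0], "turn": 0},
  {"fingers": 0.07, "travel": [0, 0, 0], "turn": 0},
  {"fingers": 0.07, "travel": [0, 0, 0], "turn": 0},
  {"fingers": 0.07, "travel": [0, 0, -0.02], "turn": 0},
  {"fingers": 0.07, "travel": [0, 0, -0.05], "turn": 0},
  {"fingers": 0.07, "travel": [0, 0, -0.08], "turn": 0},
  {"fingers": 0.07, "travel": [-0.001, -0.045, -0.08], "turn": 0},
  {"fingers": 0.07, "travel": [-0.003, -0.09, -0.08], "turn": 0},
  {"fingers": 0.07, "travel": [-0.005, -0.135, -0.08], "turn": 0},
  {"fingers": 0.07, "travel": [-0.007, -0.165, -0.08], "turn": 0},
  {"fingers": 0.07, "travel": [-0.0075, -0.178, -0.08], "turn": 0},
  {"fingers": 0.07, "travel": [-0.0075, -0.178, -0.08], "turn": 0},
  {"fingers": 0.07, "travel": [-0.0075, -0.178, -0.08], "turn": 0},
])

```text
time_s: 13.8
tcp_pos: [615.7, 107.3, 253.9]
ee_rot: [1.0, 0.0, -0.0, 0.0]
contact_force: [-1.1, 1.1, -0.2]
finger_gap: 69.8
finger_force: 0.0
```

Run:
```python
from h import *
np.set_printoptions(precision=1,suppress=True)
im=robot.read_camera("side"); print(fit("side",im,"lid_blue_small"),fit("side",im,"lid_blue_large",(624,-71),84))
for k in("lid_blue_large","lid_blue_small","tub_blue_small"):
    for r in robot.tip_of("side",k)[:3]: print(k,r["score"],world("side",r["point"]))
t=robot.read_camera("top")
for k in("lid_blue_small","tub_blue_small"):
    for r in robot.tip_of("top",k)[:3]: print(k,r["score"],world("top",r["point"]))
cv2.imwrite("pics/blue2.png",cv2.resize(im[125:275,250:450],None,fx=4,fy=4,interpolation=cv2.INTER_CUBIC)); print(robot.observe()["tcp_pos"])
```

```text
(array([620.4, 101.7]), 0.9944185353723575) (array([615.5, -72.8]), 1.1527275266195598)
lid_blue_large 0.86 [626.1 -75.1  84.3]
lid_blue_small 0.85 [619.  109.5   0.2]
tub_blue_small 0.98 [320.5 156.1  -1.9]
tub_blue_small 0.85 [473.7 270.7   0.2]
lid_blue_small 0.88 [612.2 108.4  -0.2]
tub_blue_small 0.54 [320.9 158.8   2.9]
tub_blue_small 0.53 [634.8 287.6   3. ]
tub_blue_small 0.36 [473.8 274.    3.7]
[615.8 106.9 253.9]
```

View pics/blue2.png

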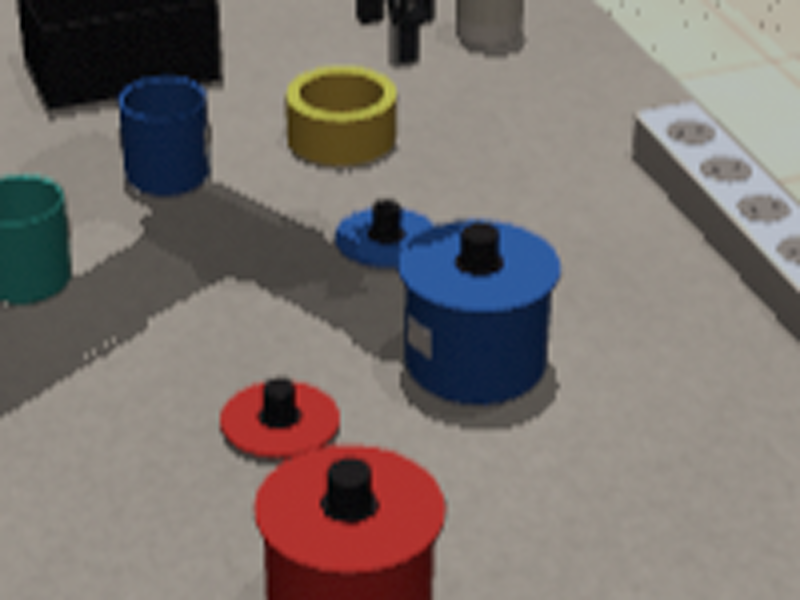

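The large blue lid is seated level on its tub at crop px (480,262). The small blue lid is at (387,235), under the gripper. Grasping.

Call:
drive_tool([
  {"fingers": 0.07, "travel": [0, -0.001, 0.045], "turn": 0},
  {"fingers": 0.07, "travel": [0, -0.001, 0.09], "turn": 0},
  {"fingers": 0.07, "travel": [0, -0.001, 0.13], "turn": 0},
  {"fingers": 0.07, "travel": [0, -0.001, 0.152], "turn": 0},
  {"fingers": 0.07, "travel": [0, -0.001, 0.164], "turn": 0},
  {"fingers": 0.07, "travel": [0, -0.001, 0.164], "turn": 0},
  {"fingers": 0.02, "travel": [0, -0.001, 0.164], "turn": 0},
  {"fingers": 0.02, "travel": [0, -0.001, 0.164], "turn": 0},
  {"fingers": 0.02, "travel": [0, -0.001, 0.164], "turn": 0},
  {"fingers": 0.02, "travel": [0, -0.001, 0.164], "turn": 0},
  {"fingers": 0.02, "travel": [0, -0.001, 0.164], "turn": 0},
  {"fingers": 0.02, "travel": [0, -0.001, 0.164], "turn": 0},
  {"fingers": 0.02, "travel": [0, -0.001, 0.164], "turn": 0},
], newtons=40)

```text
time_s: 15.45
tcp_pos: [616.5, 109.0, 91.7]
ee_rot: [1.0, 0.0, 0.001, -0.0]
contact_force: [-0.4, 1.1, 5.9]
finger_gap: 22.6
finger_force: 39.5
```

Call:
drive_tool([
  {"fingers": 0.02, "travel": [0, 0, -0.02], "turn": 0},
  {"fingers": 0.02, "travel": [0, 0, -0.05], "turn": 0},
  {"fingers": 0.02, "travel": [0, 0, -0.09], "turn": 0},
  {"fingers": 0.02, "travel": [-0.01, -0.01, -0.13], "turn": 0},
  {"fingers": 0.02, "travel": [-0.03, -0.033, -0.155], "turn": 0},
  {"fingers": 0.02, "travel": [-0.06, -0.07, -0.165], "turn": 0},
  {"fingers": 0.02, "travel": [-0.09, -0.105, -0.165], "turn": 0},
  {"fingers": 0.02, "travel": [-0.118, -0.138, -0.165], "turn": 0},
  {"fingers": 0.02, "travel": [-0.135, -0.157, -0.165], "turn": 0},
  {"fingers": 0.02, "travel": [-0.141, -0.163, -0.165], "turn": 0},
  {"fingers": 0.02, "travel": [-0.1425, -0.165, -0.165], "turn": 0},
  {"fingers": 0.02, "travel": [-0.1425, -0.165, -0.165], "turn": 0},
  {"fingers": 0.02, "travel": [-0.1425, -0.165, -0.165], "turn": 0},
])

```text
time_s: 16.75
tcp_pos: [473.8, 272.8, 254.7]
ee_rot: [1.0, -0.001, -0.0, 0.0]
contact_force: [0.1, 0.4, -0.9]
finger_gap: 22.3
finger_force: 39.3
```

```bash
python3 look.py tub_blue_small lid_blue_small sm1
```

```text
lid_blue_small 0.74 [473.2 275.1 160.3]
lid_blue_small 0.68 [457.8 -93.2  -0. ]
tub_blue_small 0.87 [473.1 268.6   2.1]
tub_blue_small 0.79 [317.6 159.7  -1.4]
[473.68573114 272.90485206 254.6866876 ] crop origin 189 61
```

View pics/sm1.png

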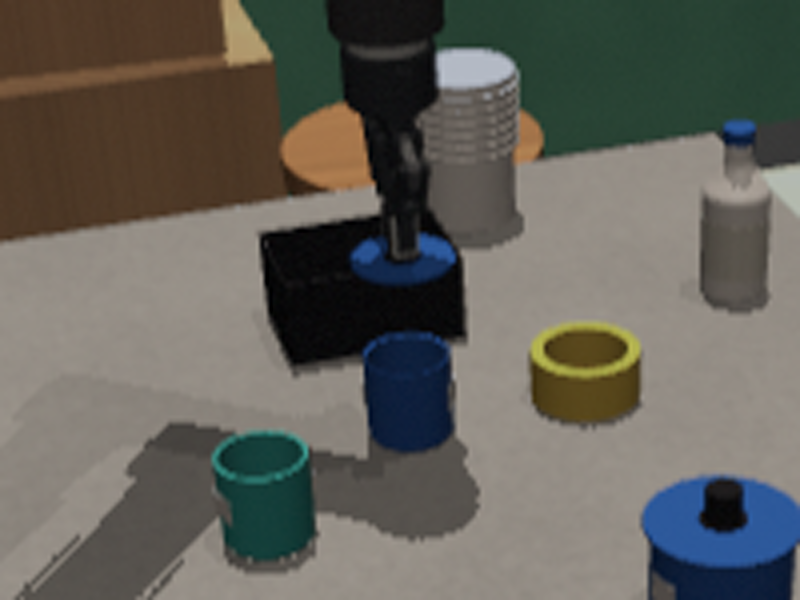

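Run:
```python
from h import *
np.set_printoptions(precision=1,suppress=True)
print(at_z("side",(291.1,150),80))
for p in [(473,273,80),(473,273,0)]:
    h=hullmask("side",*p[:2],38,(p[2],)).reshape(-1,2); print((h.min(0)-[189,61])*4,(h.max(0)-[189,61])*4)
im=cv2.imread("pics/top0.png"); o=cv2.resize(im[170:220,215:275],None,fx=10,fy=10,interpolation=cv2.INTER_CUBIC)
h=hullmask("top",473,273,38,(80,)); cv2.polylines(o,[((h-[215,170]+.5)*10).astype(np.int32)],True,(255,255,255),1)
cv2.imwrite("pics/sm_top.png",o)
```

```text
[473.6 266.3  80. ]
[361.5 331.2] [449.9 374.6]
[368.  409.7] [454.  454.9]
```

View pics/sm_top.png

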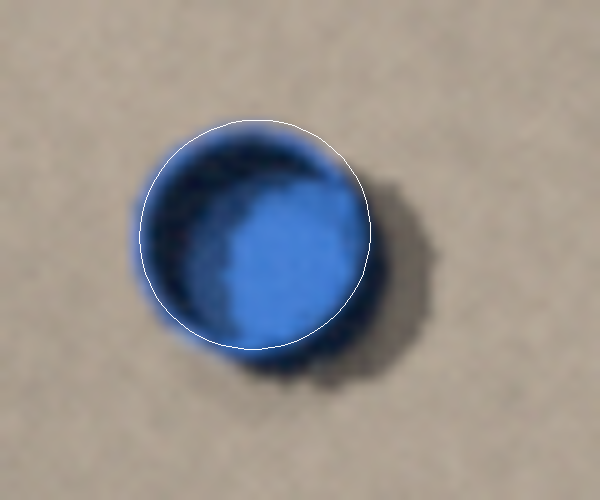

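The rim overlay in the top view matches a centre of (473,273) to about 2–3 mm: the rim sits about 0.3 px left and 0.8 px low of the circle. The side view shows the small lid level over the mouth. Mouth clearance is 12 mm, so lowering with a −1 mm correction in x.

Call:
drive_tool([
  {"fingers": 0.02, "travel": [-0.001, 0, 0.02], "turn": 0},
  {"fingers": 0.02, "travel": [-0.001, 0, 0.045], "turn": 0},
  {"fingers": 0.02, "travel": [-0.001, 0, 0.065], "turn": 0},
  {"fingers": 0.02, "travel": [-0.001, 0, 0.076], "turn": 0},
  {"fingers": 0.02, "travel": [-0.001, 0, 0.082], "turn": 0},
  {"fingers": 0.02, "travel": [-0.001, 0, 0.086], "turn": 0},
  {"fingers": 0.02, "travel": [-0.001, 0, 0.089], "turn": 0},
  {"fingers": 0.02, "travel": [-0.001, 0, 0.09], "turn": 0},
  {"fingers": 0.02, "travel": [-0.001, 0, 0.09], "turn": 0},
  {"fingers": 0.02, "travel": [-0.001, 0, 0.09], "turn": 0},
])

```text
time_s: 17.9
tcp_pos: [472.4, 273.8, 165.7]
ee_rot: [1.0, 0.0, 0.001, -0.0]
contact_force: [0.1, -0.2, 1.5]
finger_gap: 22.3
finger_force: 39.2
```

Call:
drive_tool([
  {"fingers": 0.02, "travel": [0, 0, 0.001], "turn": 0},
  {"fingers": 0.02, "travel": [0, 0, 0.001], "turn": 0},
  {"fingers": 0.02, "travel": [0, 0, 0.001], "turn": 0},
])

```text
time_s: 18.2
tcp_pos: [472.6, 273.8, 165.7]
ee_rot: [1.0, 0.0, 0.001, -0.0]
contact_force: [-2.3, -0.4, 6.5]
finger_gap: 22.7
finger_force: 39.8
```

Seated: the contact force is 6.5 N and the height is 91.7 + 74 = 165.7. Releasing and retreating.

Call:
drive_tool([
  {"fingers": 0.035, "travel": [0, 0, 0], "turn": 0},
  {"fingers": 0.05, "travel": [0, 0, 0], "turn": 0},
  {"fingers": 0.07, "travel": [0, 0, 0], "turn": 0},
  {"fingers": 0.07, "travel": [0, 0, 0], "turn": 0},
  {"fingers": 0.07, "travel": [0, 0, 0], "turn": 0},
  {"fingers": 0.07, "travel": [0, 0, -0.02], "turn": 0},
  {"fingers": 0.07, "travel": [0, 0, -0.05], "turn": 0},
  {"fingers": 0.07, "travel": [0, 0, -0.09], "turn": 0},
  {"fingers": 0.07, "travel": [0, 0, -0.13], "turn": 0},
  {"fingers": 0.07, "travel": [-0.03, -0.03, -0.13], "turn": 0},
  {"fingers": 0.07, "travel": [-0.06, -0.06, -0.13], "turn": 0},
  {"fingers": 0.07, "travel": [-0.09, -0.09, -0.13], "turn": 0},
  {"fingers": 0.07, "travel": [-0.12, -0.12, -0.13], "turn": 0},
  {"fingers": 0.07, "travel": [-0.15, -0.15, -0.13], "turn": 0},
  {"fingers": 0.07, "travel": [-0.15, -0.15, -0.13], "turn": 0},
  {"fingers": 0.07, "travel": [-0.15, -0.15, -0.13], "turn": 0},
  {"fingers": 0.07, "travel": [-0.15, -0.15, -0.13], "turn": 0},
])

```text
time_s: 19.9
tcp_pos: [322.5, 423.3, 293.9]
ee_rot: [1.0, -0.0, 0.0, 0.0]
contact_force: [-0.2, -1.1, -0.5]
finger_gap: 69.8
finger_force: 0.0
```

Run:
```python
from h import *
np.set_printoptions(precision=1,suppress=True)
im=robot.read_camera("side"); t=robot.read_camera("top")
for c in("side","top"):
  for k in("lid_blue_large","lid_blue_small","lid_red_large","lid_red_small"):
    for r in robot.tip_of(c,k)[:2]: print(c,k,round(r["score"],2),world(c,r["point"]))
a=cv2.resize(im[120:300,230:450],None,fx=3.2,fy=3.2)[:,:700]; b=cv2.resize(t[90:250,210:480],(700,415))
cv2.imwrite("pics/end.png",cv2.resize(np.vstack([a,np.zeros((0,700,3),np.uint8)]),(700,576))); cv2.imwrite("pics/endtop.png",b)
print(robot.observe()["tcp_pos"],robot.observe()["time_s"])
```

```text
side lid_blue_large 0.75 [625.9 -71.1  83.7]
side lid_blue_small 0.8 [475.1 274.4  75.1]
side lid_blue_small 0.57 [624.8 -70.6  84.2]
side lid_red_large 0.57 [ 443.3 -296.2   84.5]
side lid_red_small 0.89 [455.7 -92.3   1.6]
top lid_blue_large 0.86 [618.1 -71.9  84.4]
top lid_blue_large 0.59 [621.  -71.3  -0.3]
top lid_blue_small 0.64 [471.7 273.8  72.6]
top lid_red_large 0.56 [ 441.  -293.6   85. ]
top lid_red_small 0.78 [459.5 -93.7  -0.2]
[322.3 423.4 293.9] 20.4
```

View pics/end.png

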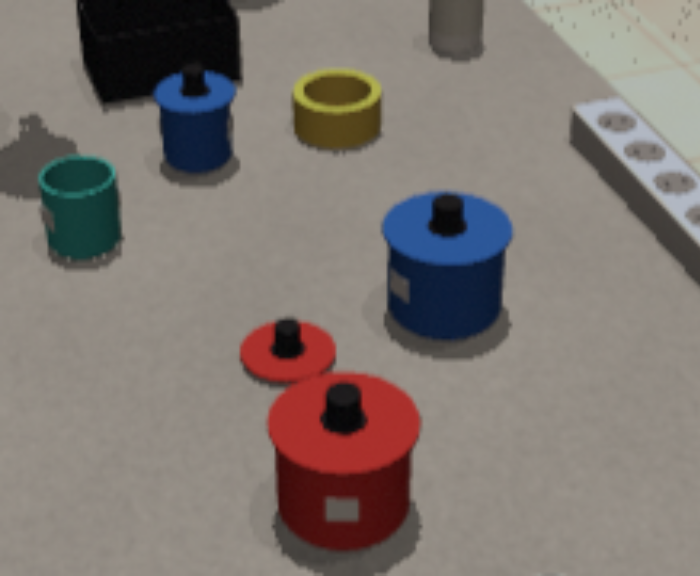

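View pics/endtop.png

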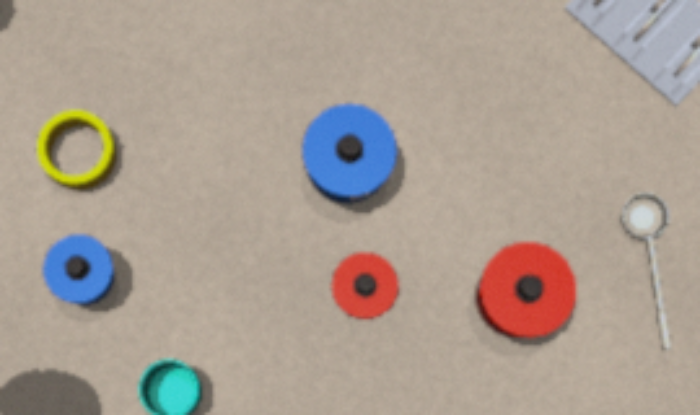

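Side view: the three lids, with knobs at (195,80), (448,215) and (344,405), all lie level and centred on their tubs. The top view agrees, and the bystanders haven't moved. Handing in.

```bash
python3 -c "
from cell import robot
print(robot.finish_job())"
```

```text
the job is handed in; nothing more can be done
None
```

All three tubs are closed with their own lids, which look flat, centred and fully seated in the last camera check; nothing else appears to have moved, and the job was handed in at about 20 s (no verdict was returned).

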